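Unlock the lid magazine and slide out a lid

ROBOT

A 6-joint arm with a two-finger parallel gripper is mounted at the origin on a cart in front of the work surface, level with it; the furniture and walls round the work are solid. World frame = base frame: x ahead of the robot, y to its left, z up, the work surface at z = 0. Lengths are in m, angles in rad, forces in N, time in s.
With the tool pointing down it reaches from about 0.4 to 0.825 m from the base axis. Payload 7 kg.
Tool frame: the origin (TCP) lies midway between the tips of the shut fingers; the grasp point (between the pads) lies hold_point_z behind it (hold_point_z is the distance from the TCP to the grasp point, in m); z points along the fingers, y is the line along which they close (so a half turn about z gives the same grasp; the last joint's range is limited). The gripper opens to 88 mm and grips with 3 to 60 N. Pads are 19 mm wide; open, the fingers measure 130 mm over their backs; the gripper's body (78 mm by 193 mm) begins 47 mm behind the grasp point.
Start: joints at [1.423, 0.359, 0.012, 0, -1.224, -0.288], TCP at [0.285, 0.612, 0.227] pointing down, gripper open.
Joint ranges: [-3.07, 3.07], [-1.43, 2.12], [-1.02, 1.25], [-3.03, 1.67], [-3.05, -0], [-3.03, 3.03]. Speed limits (rad/s): [2.39, 2.39, 3.01, 3.14, 3.14, 3.14].

INTERFACE

Orientations are given as [roll, pitch, yaw] about the fixed x, y, z axes, in that order (R = Rz(yaw) Ry(pitch) Rx(roll)).
In Python, from station import * gives the robot as it stands.
- The arm moves only by the tool apply_moves, never from a script. Its argument "steps" is a list of rows, each an object with "translation": the shift along the world's x, y, z scaled (see below), a list of three; "rotation": the turn, a rotation vector about the world's x, y, z scaled (see below), a list of three. A call has exactly 10 rows; each row is the pose to reach, as a shift and turn from the pose commanded when the call began; what a row does not reach only later rows make up. The controller multiplies each number of a shift by 250 mm and each number of a turn by 30 degrees. A row lasts 1/12 s, in which the tool goes at most 41.7 mm and 7.16 degrees, less where a joint would pass 70% of its speed; a pose out of reach is approached as far as the arm can. A call with a number of a shift or a turn outside -1 to 1 is refused whole. A call with a gripper value outside its range is refused whole. "jaw" is the closure, from -1 (fully open) to 1 (shut), so that 0 is half open, set as the call begins (left out, the last holds). The fingers move at their own pace and stop on an object; "newtons" is the grip in N (left out, the last holds). Time passes only in rows, so rows that repeat a pose let the fingers close, or fill a call up. It gives the time, the measured TCP pose, the force, the opening and the grip force at its end, in the units of the state.
- get_state(): the state, without advancing time (a new reading comes with each control period).
- grab_frame(name): name is "side" or "top" or "wrist"; returns the picture (480x640x3 uint8, blue, green, red); there is no depth.
- camera_model(name): a dict with "fx", "fy", "cx", "cy" (pixels), "xyz" and "rotation" of the camera in the world. Camera axes: x right, y down, z forward; pixel columns grow to the right and rows downward; lengths in m; the calibration is good to about 2 mm. A picture is of the moment at which its call begins: read the wrist's pose just before it. camera_model takes no time and is no camera call; for the wrist camera it gives the pose at the moment of the call.
- job_done(): hands the job in; it is judged then, once.
The state is a dict: "t": time; "q": joint angles; "qd": joint speeds; "joint_efforts": joint torques, N m; "eef_pos": TCP position; "ee_rot": TCP orientation; "force": force on the tool from outside, world axes, zero at the start; "moment": the same for the moment, N m; "width": finger opening in m; "gripper_force": force on a finger pad.
Only numpy, scipy, OpenCV 4.12 (cv2) and the standard library are available. Lean on these libraries where they do the work, as an engineer would, in place of code of your own. Each camera call takes 0.05 s, during which the arm holds its last target. There are 200 camera calls.

TASK

The lid magazine has come from the stores with its gate locked. Take the square panel key from its rest, put it fully down into the recessed socket on the gate's hub and turn it a quarter turn counterclockwise until the gate is fully open, moving the gate with the key only. Leave the key standing in the socket, and then push the top lid, without lifting it, off the stack onto the outfeed table until it is wholly clear of the lids below; these and everything else stay where they are.

Things in the scene. Friction and masses are not known exactly. Their poses are not given: they have to be found in the camera images.
- magazine: Fixed grey lid magazine, base plate 178 x 162 x 6 mm. Origin on the bench under the axis of the lid stack, z up; lids leave along its +x. Walls round the stack: rear at x -39 to -35 mm (top z 36 mm), sides with inner faces at y -35 and +35 mm (top z 46 mm), front at x 35 mm. Lock housing: dark block, 52 mm square, top z 36 mm, centred on x 44, y 68 mm.
- outfeed (a point): Point on the flat outfeed table where a lid's centre lies when the lid meets the end stop: 80 mm from the stack's axis along the magazine's x, 37.5 mm above the bench. The table runs from magazine x = 35 to 114 mm and ends in a raised stop (top z 46 mm).
- gate (a joint): Gate angle, rad: 0 = locked (starts at 0 to 0.12), arm across the stack's mouth in front of the top lid; 1.571 = fully open (hard stop), arm beside the outfeed table. Grows counterclockwise from above, stays where left, takes 0.15 N m to turn. Steel hub 36 mm across, top 50 mm above the bench; arm 16 mm wide, 40 to 50 mm above the bench, reaching 74 mm from the hub's axis.
- socket_floor (a point): Centre of the square socket's floor, on the hub's axis (magazine x 44, y 68 mm), 22 mm above the bench. Axes turn with the gate: z up, x and y square to the socket's sides (at joint 0 as the magazine's). Socket 16 mm square, 20 mm deep; its mouth lies 8 mm below the hub's top in a round recess 25 mm across.
- panel_key: Loose steel T key, 0.18 kg, 69 mm tall, upright in its rest. Origin at the centre of its square tip, z up the shank, x along the T grip: a flat-sided bar 76 (x) x 18 (y) x 16 mm (z), 53 to 69 mm above the tip. Square end 14 mm, sides square to x and y, up to z = 30 mm, its lowest 5 mm tapered to 9 mm; above it a round shank, 15 to 17 mm.
- key_tip (a point): Centre of the key's tip, the same point and axes as the key's origin.
- key_grip (a point): Centre of the key's T grip, 61 mm above the tip.
- key_rest: Fixed round grey block, 66 mm across and 34 mm high, with a foot plate (100 x 50 x 6 mm), origin under its centre. The key stands in its 17 mm square hole (23 mm deep), the tip 10 mm above the bench, the T grip along the block's x (to about 0.1 rad). It stands to the left or to the right of the magazine.
- lid_3: Top lid of the stack of four equal loose canister lids: flat round lid, 66 mm diameter, 11 mm thick, 22 g. Origin at the centre of its underside, 39 mm above the bench on the stack (37.5 mm on the outfeed table).
- lid_2: Second lid from the top, the same kind, underside 28 mm above the bench; stays.
- lid_1: Third lid from the top, underside 17 mm above the bench; stays.
- lid_0: Lowest lid, underside 6 mm above the bench; stays.
- can_a: Black canister, 67 mm diameter, 133 mm tall, standing on the other side of the magazine from the key rest. Origin under its centre. Bystander.
- can_b: The same kind of canister, standing behind on the right. Bystander.
- marker: Felt marker, 134 mm long, 17 mm thick, lying in front of the magazine along its own y; origin at its middle on the bench top. Bystander.
Things that resemble listed ones, but are neither listed nor needed, are in the scene too. Several things have the shape of the panel_key; the one meant has the colours described above. Leave any red look-alike of the lid_3 alone.

How it is judged:
By the outcome, as a careful person would: the job done as asked, in the order asked, and still so for the second after the job is handed in, with the robot touching nothing.
It also fails if it takes over 72 s, if anything falls off the work surface, if the arm or the gripper's body presses on something with over 40 N, if the wrist force passes 120 N, or if a joint passes its speed limit or range.

## Working session

There is one attempt and no reset: what is moved stays moved. The work goes in short steps, Python scripts to look and compute and a tool call to move; the robot and the scene stay as the last step left them, time stands still between calls to the robot, and variables do not carry over. Pictures are saved under pics/ and viewed, at most 10 in all, crops included, and the job is handed in when it is done.

Besides the shell and the picture viewer there is one more tool, called after "Call:" as name([rows], argument=value, ...), one row to a line, values as JSON. apply_moves: Moves the arm, as the interface text tells. Shifts and turns lie within -1 to 1; 1 stands for 250 mm of shift or 30 degrees of turn. Its arguments: {"type":"object","properties":{"steps":{"type":"array"},"jaw":{"type":"number"},"newtons":{"type":"number"}},"required":["steps"]}

```bash
mkdir -p pics; ls
python3 - <<'E'
from station import *
import cv2
s=get_state();print(s)
for n in("side","top"):
    cv2.imwrite(f"pics/{n}0.png",grab_frame(n));print(n,camera_model(n))
print(camera_model("wrist"))
try: print(hold_point_z)
except Exception as e: print(e)
E
```

```text
pics
{'t': 0.0, 'q': array([ 1.42310141e+00,  3.59355011e-01,  1.10783507e-02, -3.62175117e-04,
       -1.22410177e+00, -2.88119576e-01]), 'qd': array([-0.00037001,  0.00031878, -0.00133761, -0.00093392,  0.00264439,
       -0.00060161]), 'joint_efforts': array([-3.92526545e-04, -5.82717705e+01,  2.93058264e+01,  6.99741304e+00,
        6.99909084e-03, -1.47222440e-04]), 'eef_pos': array([0.28475333, 0.61146284, 0.22564962]), 'ee_rot': array([ 3.13997901e+00, -1.23163113e-04, -4.35937729e-01]), 'force': array([ 0.02521406, -0.16875541,  0.64549226]), 'moment': array([ 0.00057285,  0.02108987, -0.04663603]), 'gripper_force': 0.0, 'width': 0.0877074130439964}
side {'fx': 476.18457698294407, 'fy': 476.18457698294407, 'cx': 319.6451114756142, 'cy': 233.27937548269838, 'xyz': array([ 0.50901901, -1.02114939,  0.68577866]), 'rotation': array([-2.11348215, -0.02496385,  0.01112794])}
top {'fx': 593.3045127406419, 'fy': 593.3045127406419, 'cx': 315.36576121233634, 'cy': 239.71601505941933, 'xyz': array([0.28244129, 0.03015384, 1.48543952]), 'rotation': array([-2.97602578, -0.00621857, -1.55327479])}
{'fx': 416.63457877056925, 'fy': 416.63457877056925, 'cx': 318.7596617718063, 'cy': 242.44518764196673, 'xyz': array([0.35598725, 0.57863728, 0.38387918]), 'rotation': array([ 2.84579663e+00, -1.63484899e-03, -2.00664547e+00])}
0.0188
```

View pics/top0.png

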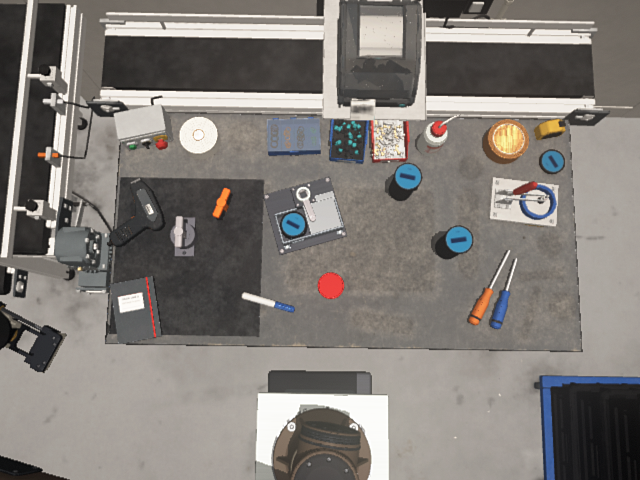

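View pics/side0.png

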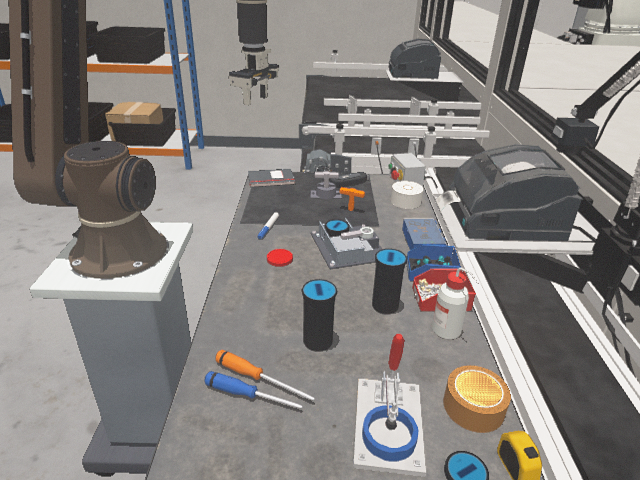

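Candidates for the key, in the top view: a grey steel T in the round grey rest at (182,233), and an orange T look-alike at (221,203). I choose the grey one at (182,233). The magazine is around (306,215), with the blue top lid at (293,225) and the hub at (306,193). The red lid at (331,286) is a look-alike. Next I'll take a close crop and rough positions.

```bash
cat > h.py <<'E'
from station import *
import cv2, numpy as np
from scipy.spatial.transform import Rotation as R
def ray(cm,p,z):
    d=R.from_rotvec(cm["rotation"]).as_matrix()@np.array([(p[0]-cm["cx"])/cm["fx"],(p[1]-cm["cy"])/cm["fy"],1])
    c=np.array(cm["xyz"]); return (c+d*(z-c[2])/d[2])[:2]
def proj(cm,P):
    v=R.from_rotvec(cm["rotation"]).as_matrix().T@(np.array(P)-cm["xyz"])
    return v[:2]/v[2]*cm["fx"]+[cm["cx"],cm["cy"]]
E
python3 - <<'E'
from h import *
im=cv2.imread("pics/top0.png");cm=camera_model("top")
# check rotvec assumption: look dir
print(R.from_rotvec(cm["rotation"]).as_matrix()[:,2])
hsv=cv2.cvtColor(im,cv2.COLOR_BGR2HSV)
m=cv2.inRange(hsv,(95,120,80),(112,255,255)); n,l,st,c=cv2.connectedComponentsWithStats(m)
for i in range(1,n):
    if st[i,4]>150: print(st[i],c[i],ray(cm,c[i],.05))
print("key",ray(cm,(182,233),.071),"hub",ray(cm,(306,193),.05))
a=cv2.resize(im[170:280,140:360],None,fx=3.6,fy=3.6,interpolation=cv2.INTER_CUBIC)
cv2.imwrite("pics/crop1.png",a)
E
```

```text
[ 0.81129259 -0.18779154 -0.55365934]
[542 151  21  20 290] [552.27241379 160.83103448] [ 6.20700111 -0.06604988]
[396 164  25  25 446] [407.80941704 175.9573991 ] [ 3.20331351 -0.18422964]
[523 185  33  34 173] [542.24855491 204.27745665] [ 6.11988445 -0.47833868]
[282 213  23  22 374] [293.06417112 223.85561497] [ 2.21224919 -0.37306202]
[447 227  25  25 489] [458.84867076 239.00613497] [ 4.09642282 -0.61930256]
[493 291  17  31 279] [501.13261649 306.38709677] [ 5.34111868 -1.33918867]
[ 542  376   98  104 1528] [565.67146597 408.10798429] [ 9.64902847 -3.81647748]
key [ 1.59092674 -0.35257082] hub [ 2.28121916 -0.24751453]
```

View pics/crop1.png

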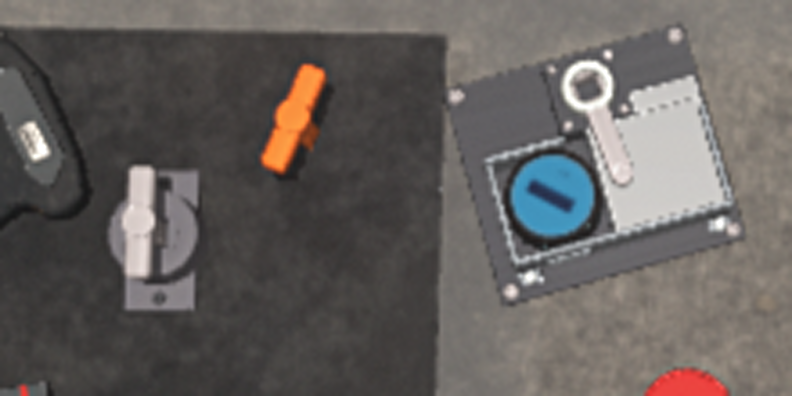

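The crop confirms it: the grey steel T key is upright in the grey round rest (crop 140,221). The gate arm runs from the hub (587,87) to (622,175), across the mouth in front of the blue lid (552,195), and the outfeed lies to the right. The camera rotation is rpy, so I'll fix that in the helper.

```bash
sed -i 's/R.from_rotvec(cm\["rotation"\])/R.from_euler("xyz",cm["rotation"])/' h.py
python3 - <<'E'
from h import *
cm=camera_model("top")
g=lambda x,y,z: ray(cm,(140+x/3.6,170+y/3.6),z)
k1,k2=g(142,167,.079),g(138,277,.079);print("key",(k1+k2)/2,k1-k2,g(140,221,.079))
h=g(587,87,.05);l=g(552,195,.05);print("hub",h,"lid",l)
b=[g(*p,.006) for p in((457,97),(675,35),(735,230),(511,290))]
for a in(b[1]-b[0],b[2]-b[3]): print(a,np.degrees(np.arctan2(a[1],a[0])))
d=h-l;print(np.linalg.norm(d),"yaw from hub-lid",np.degrees(np.arctan2(d[1],d[0])-np.arctan2(68,44)))
arm=g(620,172,.05)-h;print("arm",np.degrees(np.arctan2(arm[1],arm[0])))
print("cans",ray(cm,(407.8,176),.133),ray(cm,(458.8,239),.133), "orange",g(293,118,.07))
E
```

```text
key [0.53126956 0.35410463] [0.0746735  0.00146713] [0.531787   0.35413907]
hub [0.63657521 0.05802202] lid [0.56024139 0.08037359]
[ 0.04839985 -0.15423346] -72.57767130870593
[ 0.0455657  -0.15639272] -73.75628741065648
0.07953895260694312 yaw from hub-lid -73.41550137521389
arm -158.10854013084014
cans [ 0.66474369 -0.1893472 ] [ 0.51638988 -0.3062871 ] orange [0.60625116 0.25653463]
```

Magazine yaw ≈ -73.4°, gate ≈ 5°, key ≈ (0.5315, 0.354) with the grip along world x. I'll grasp with the tool yaw near -179°. That way the joint range suffices and the T bar ends up alongside the outfeed, clear of the push.

Call:
apply_moves([
  {"translation": [0.06, -0.06, 0], "rotation": [0, 0, -0.12]},
  {"translation": [0.12, -0.12, 0], "rotation": [0, 0, -0.24]},
  {"translation": [0.18, -0.19, 0], "rotation": [0, 0, -0.36]},
  {"translation": [0.24, -0.25, 0], "rotation": [0, 0, -0.48]},
  {"translation": [0.3, -0.31, 0], "rotation": [0, 0, -0.6]},
  {"translation": [0.36, -0.38, 0], "rotation": [0, 0, -0.72]},
  {"translation": [0.42, -0.44, 0], "rotation": [0, 0, -0.84]},
  {"translation": [0.46, -0.48, 0], "rotation": [0, 0, -0.94]},
  {"translation": [0.49, -0.51, 0], "rotation": [0, 0, -1]},
  {"translation": [0.49, -0.51, 0], "rotation": [0, 0, -1]},
], jaw=-1, newtons=60)

```text
t: 0.93
eef_pos: [0.4085, 0.4829, 0.2263]
ee_rot: [3.141, -0.0, -0.963]
force: [-1.0, -0.4, 0.8]
width: 0.0876
gripper_force: 0.0
```

Call:
apply_moves([
  {"translation": [0.06, -0.06, 0], "rotation": [0, 0, -0.12]},
  {"translation": [0.12, -0.12, 0], "rotation": [0, 0, -0.24]},
  {"translation": [0.18, -0.19, 0], "rotation": [0, 0, -0.36]},
  {"translation": [0.24, -0.25, 0], "rotation": [0, 0, -0.48]},
  {"translation": [0.3, -0.31, 0], "rotation": [0, 0, -0.6]},
  {"translation": [0.36, -0.38, 0], "rotation": [0, 0, -0.72]},
  {"translation": [0.42, -0.44, 0], "rotation": [0, 0, -0.84]},
  {"translation": [0.46, -0.48, 0], "rotation": [0, 0, -0.94]},
  {"translation": [0.49, -0.52, 0], "rotation": [0, 0, -1]},
  {"translation": [0.49, -0.52, 0], "rotation": [0, 0, -1]},
])

```text
t: 1.77
eef_pos: [0.5307, 0.3532, 0.2262]
ee_rot: [3.141, -0.001, -1.485]
force: [-0.6, -0.0, -0.2]
width: 0.088
gripper_force: 0.0
```

Call:
apply_moves([
  {"translation": [0, 0, 0], "rotation": [0, 0, -0.12]},
  {"translation": [0, 0, 0], "rotation": [0, 0, -0.24]},
  {"translation": [0, 0, 0], "rotation": [0, 0, -0.36]},
  {"translation": [0, 0, 0], "rotation": [0, 0, -0.48]},
  {"translation": [0, 0, 0], "rotation": [0, 0, -0.6]},
  {"translation": [0, 0, 0], "rotation": [0, 0, -0.72]},
  {"translation": [0, 0, 0], "rotation": [0, 0, -0.84]},
  {"translation": [0, 0, 0], "rotation": [0, 0, -0.94]},
  {"translation": [0, 0, 0], "rotation": [0, 0, -1]},
  {"translation": [0, 0, 0], "rotation": [0, 0, -1]},
])

```text
t: 2.6
eef_pos: [0.5294, 0.3552, 0.2264]
ee_rot: [3.141, -0.0, -2.006]
force: [-0.8, -0.5, 0.1]
width: 0.0875
gripper_force: 0.0
```

Call:
apply_moves([
  {"translation": [0, 0, 0], "rotation": [0, 0, -0.12]},
  {"translation": [0, 0, 0], "rotation": [0, 0, -0.24]},
  {"translation": [0, 0, 0], "rotation": [0, 0, -0.36]},
  {"translation": [0, 0, 0], "rotation": [0, 0, -0.48]},
  {"translation": [0, 0, 0], "rotation": [0, 0, -0.6]},
  {"translation": [0, 0, 0], "rotation": [0, 0, -0.72]},
  {"translation": [0, 0, 0], "rotation": [0, 0, -0.84]},
  {"translation": [0, 0, 0], "rotation": [0, 0, -0.94]},
  {"translation": [0, 0, 0], "rotation": [0, 0, -1]},
  {"translation": [0, 0, 0], "rotation": [0, 0, -1]},
])

```text
t: 3.43
eef_pos: [0.5295, 0.3549, 0.2265]
ee_rot: [3.141, -0.0, -2.529]
force: [0.1, 0.6, -0.0]
width: 0.0876
gripper_force: 0.0
```

Call:
apply_moves([
  {"translation": [0, 0, 0], "rotation": [0, 0, -0.12]},
  {"translation": [0, 0, 0], "rotation": [0, 0, -0.24]},
  {"translation": [0, 0, 0], "rotation": [0, 0, -0.36]},
  {"translation": [0, 0, 0], "rotation": [0, 0, -0.48]},
  {"translation": [0, 0, 0], "rotation": [0, 0, -0.6]},
  {"translation": [0, 0, 0], "rotation": [0, 0, -0.74]},
  {"translation": [0, 0, 0], "rotation": [0, 0, -0.88]},
  {"translation": [0, 0, 0], "rotation": [0, 0, -1]},
  {"translation": [0, 0, 0], "rotation": [0, 0, -1]},
  {"translation": [0, 0, 0], "rotation": [0, 0, -1]},
])

```text
t: 4.27
eef_pos: [0.5298, 0.3547, 0.2265]
ee_rot: [3.142, -0.0, -3.05]
force: [-1.4, 0.0, -0.0]
width: 0.0881
gripper_force: 0.0
```

Run:
```python
from h import *
import json
s=get_state();cm=camera_model("wrist");im=grab_frame("wrist")
cv2.imwrite("pics/w1.png",im);json.dump({k:np.array(v).tolist() for k,v in cm.items()},open("w1.json","w"))
print(s["t"],s["eef_pos"],np.degrees(s["ee_rot"]),s["q"])
print(proj(cm,[.5315,.354,.079]))
```

```text
4.2667 [0.52977515 0.35465035 0.22654831] [ 1.79997513e+02 -6.87283186e-05 -1.74731548e+02] [ 8.95482482e-01  2.97633041e-01 -7.63250281e-02 -3.32945419e-05
 -1.19680785e+00 -2.37431482e+00]
[317.29871486 227.33472684]
```

View pics/w1.png

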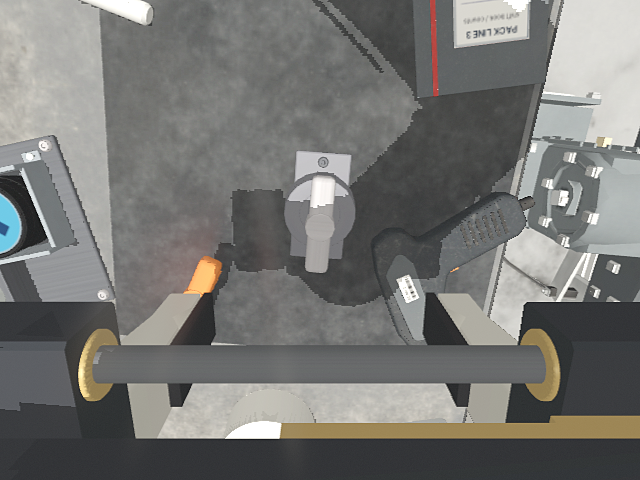

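The wrist view shows the grey key in its rest, with the bar running from about (322,178) to (316,271) and its centre near (319,225). That is within 2 px of the prediction. The orange look-alike is at (205,275), clear of the fingers.

Run:
```python
from h import *
import json
cm=json.load(open("w1.json"));im=cv2.imread("pics/w1.png")
hsv=cv2.cvtColor(im,cv2.COLOR_BGR2HSV)
sub=im[160:290,280:360];g=cv2.cvtColor(sub,cv2.COLOR_BGR2GRAY)
for r in range(180,272,10):
    row=cv2.cvtColor(im,cv2.COLOR_BGR2GRAY)[r,285:355].astype(int);d=np.diff(row);print(r,[(285+i+1,d[i]) for i in np.where(abs(d)>14)[0]])
a,b=ray(cm,(322,178),.079),ray(cm,(316.5,271),.079)
print(a,b,(a+b)/2,np.degrees(np.arctan2(*(b-a)[::-1])))
```

```text
180 [(np.int64(294), np.int64(26)), (np.int64(295), np.int64(53)), (np.int64(297), np.int64(-50)), (np.int64(309), np.int64(36)), (np.int64(313), np.int64(27)), (np.int64(334), np.int64(-33)), (np.int64(335), np.int64(-68)), (np.int64(336), np.int64(-19)), (np.int64(342), np.int64(71)), (np.int64(343), np.int64(31)), (np.int64(348), np.int64(-17)), (np.int64(349), np.int64(-51)), (np.int64(350), np.int64(-20))]
190 [(np.int64(293), np.int64(51)), (np.int64(294), np.int64(34)), (np.int64(312), np.int64(31)), (np.int64(334), np.int64(-38)), (np.int64(346), np.int64(-32)), (np.int64(347), np.int64(-46)), (np.int64(348), np.int64(-19)), (np.int64(351), np.int64(-30))]
200 [(np.int64(289), np.int64(85)), (np.int64(303), np.int64(-61)), (np.int64(304), np.int64(-37)), (np.int64(310), np.int64(70)), (np.int64(311), np.int64(44)), (np.int64(333), np.int64(-32)), (np.int64(334), np.int64(-61)), (np.int64(335), np.int64(-21)), (np.int64(354), np.int64(-24))]
210 [(np.int64(309), np.int64(21)), (np.int64(310), np.int64(25)), (np.int64(333), np.int64(-26))]
220 [(np.int64(307), np.int64(26)), (n
[... 361 characters left out ...]
nt64(343), np.int64(-30)), (np.int64(344), np.int64(-20))]
250 [(np.int64(290), np.int64(24)), (np.int64(291), np.int64(21)), (np.int64(306), np.int64(28)), (np.int64(307), np.int64(17)), (np.int64(329), np.int64(-26)), (np.int64(342), np.int64(-37)), (np.int64(343), np.int64(-21))]
260 [(np.int64(305), np.int64(64)), (np.int64(306), np.int64(37)), (np.int64(328), np.int64(-54)), (np.int64(329), np.int64(-43))]
270 [(np.int64(286), np.int64(-37)), (np.int64(287), np.int64(-16)), (np.int64(306), np.int64(69)), (np.int64(307), np.int64(31)), (np.int64(326), np.int64(-58)), (np.int64(327), np.int64(-50))]
[0.49393756 0.35403057] [0.56683324 0.35659612] [0.5303854  0.35531334] 2.0156794395907567
```

Call:
apply_moves([
  {"translation": [0, 0, -0.06], "rotation": [0, 0, -0.05]},
  {"translation": [0.004, 0, -0.14], "rotation": [0, 0, -0.1]},
  {"translation": [0.004, 0, -0.23], "rotation": [0, 0, -0.15]},
  {"translation": [0.004, 0, -0.32], "rotation": [0, 0, -0.15]},
  {"translation": [0.004, 0, -0.41], "rotation": [0, 0, -0.15]},
  {"translation": [0.004, 0, -0.5], "rotation": [0, 0, -0.15]},
  {"translation": [0.004, 0, -0.58], "rotation": [0, 0, -0.15]},
  {"translation": [0.004, 0, -0.65], "rotation": [0, 0, -0.15]},
  {"translation": [0.004, 0, -0.69], "rotation": [0, 0, -0.15]},
  {"translation": [0.004, 0, -0.7], "rotation": [0, 0, -0.15]},
])

```text
t: 5.15
eef_pos: [0.5301, 0.3536, 0.0495]
ee_rot: [-3.139, -0.002, -3.131]
force: [0.1, -0.3, 0.5]
width: 0.0873
gripper_force: 0.0
```

Call:
apply_moves([
  {"translation": [0, 0, 0], "rotation": [0, 0, 0]},
  {"translation": [0, 0, 0], "rotation": [0, 0, 0]},
  {"translation": [0, 0, 0], "rotation": [0, 0, 0]},
  {"translation": [0, 0, 0], "rotation": [0, 0, 0]},
  {"translation": [0, 0, 0], "rotation": [0, 0, 0]},
  {"translation": [0, 0, 0], "rotation": [0, 0, 0]},
  {"translation": [0, 0, 0], "rotation": [0, 0, 0]},
  {"translation": [0, 0, 0], "rotation": [0, 0, 0]},
  {"translation": [0, 0, 0], "rotation": [0, 0, 0]},
  {"translation": [0, 0, 0], "rotation": [0, 0, 0]},
], jaw=1, newtons=60)

```text
t: 5.98
eef_pos: [0.5309, 0.3544, 0.0516]
ee_rot: [-3.142, -0.0, -3.132]
force: [0.0, 0.1, -0.4]
width: 0.0266
gripper_force: 0.0
```

Call:
apply_moves([
  {"translation": [0, 0, 0], "rotation": [0, 0, 0]},
  {"translation": [0, 0, 0], "rotation": [0, 0, 0]},
  {"translation": [0, 0, 0], "rotation": [0, 0, 0]},
  {"translation": [0, 0, 0], "rotation": [0, 0, 0]},
  {"translation": [0, 0, 0.01], "rotation": [0, 0, 0]},
  {"translation": [0, 0, 0.03], "rotation": [0, 0, 0]},
  {"translation": [0, 0, 0.06], "rotation": [0, 0, 0]},
  {"translation": [0, 0, 0.09], "rotation": [0, 0, 0]},
  {"translation": [0, 0, 0.12], "rotation": [0, 0, 0]},
  {"translation": [0, 0, 0.15], "rotation": [0, 0, 0]},
])

```text
t: 6.82
eef_pos: [0.5311, 0.3546, 0.0903]
ee_rot: [3.141, 0.001, -3.132]
force: [-0.6, 0.4, -1.9]
width: 0.0175
gripper_force: 60.0
```

Gripped: width 17.5 mm and the load fits the key's weight. Now lift and move over near the hub for a close look, with the hub ahead of the tool in view.

Call:
apply_moves([
  {"translation": [0, 0, 0.08], "rotation": [0, 0, 0]},
  {"translation": [0, 0, 0.17], "rotation": [0, 0, 0]},
  {"translation": [0, 0, 0.26], "rotation": [0, 0, 0]},
  {"translation": [0.02, -0.03, 0.34], "rotation": [0, 0, 0.05]},
  {"translation": [0.06, -0.09, 0.39], "rotation": [0, 0, 0.1]},
  {"translation": [0.11, -0.17, 0.4], "rotation": [0, 0, 0.15]},
  {"translation": [0.17, -0.26, 0.4], "rotation": [0, 0, 0.2]},
  {"translation": [0.24, -0.36, 0.4], "rotation": [0, 0, 0.25]},
  {"translation": [0.31, -0.46, 0.4], "rotation": [0, 0, 0.3]},
  {"translation": [0.36, -0.53, 0.4], "rotation": [0, 0, 0.35]},
])

```text
t: 7.65
eef_pos: [0.6219, 0.2199, 0.19]
ee_rot: [3.141, 0.001, -2.948]
force: [0.5, 0.6, -2.6]
width: 0.0179
gripper_force: 60.0
```

Call:
apply_moves([
  {"translation": [0.06, -0.08, 0], "rotation": [0, 0, 0.06]},
  {"translation": [0.12, -0.17, 0], "rotation": [0, 0, 0.12]},
  {"translation": [0.18, -0.26, 0], "rotation": [0, 0, 0.18]},
  {"translation": [0.24, -0.35, 0], "rotation": [0, 0, 0.24]},
  {"translation": [0.29, -0.43, 0], "rotation": [0, 0, 0.3]},
  {"translation": [0.33, -0.49, -0.04], "rotation": [0, 0, 0.34]},
  {"translation": [0.35, -0.52, -0.08], "rotation": [0, 0, 0.36]},
  {"translation": [0.36, -0.54, -0.1], "rotation": [0, 0, 0.36]},
  {"translation": [0.36, -0.54, -0.1], "rotation": [0, 0, 0.36]},
  {"translation": [0.36, -0.54, -0.1], "rotation": [0, 0, 0.36]},
])

```text
t: 8.48
eef_pos: [0.7104, 0.0872, 0.1638]
ee_rot: [3.141, -0.001, -2.761]
force: [0.0, 0.6, -1.0]
width: 0.0174
gripper_force: 60.0
```

Run:
```python
from h import *
import json
s=get_state();cm=camera_model("wrist");im=grab_frame("wrist")
cv2.imwrite("pics/w2.png",im);json.dump({k:np.array(v).tolist() for k,v in cm.items()},open("w2.json","w"))
print(s["t"],s["eef_pos"],np.degrees(s["ee_rot"]),s["q"],s["force"])
print(proj(cm,[.6366,.058,.05]))
```

```text
8.4833 [0.71043234 0.08718773 0.16377655] [ 1.79992740e+02 -5.89817473e-02 -1.58198696e+02] [ 3.93318785e-01  4.64225501e-01  3.03626147e-02 -1.54098240e-04
 -1.13796116e+00 -1.58354594e+00] [ 0.01859969  0.57009534 -1.00061396]
[318.53317983 115.82580799]
```

View pics/w2.png

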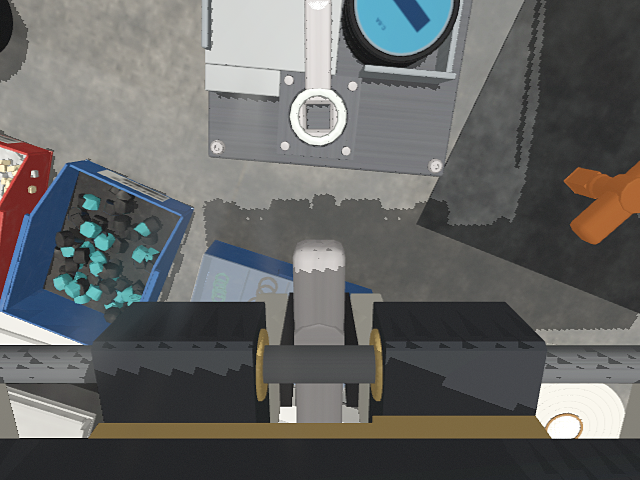

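The wrist view shows the hub ring centred near (318,116), as predicted. The socket is square to the image and the arm points straight up from it. I'll measure both.

Run:
```python
from h import *
import json
cm=json.load(open("w2.json"));im=cv2.imread("pics/w2.png")
g=cv2.cvtColor(im,cv2.COLOR_BGR2GRAY)
m=(g>200).astype(np.uint8)*255
m[:85]=0;m[148:]=0;m[:,:285]=0;m[:,352:]=0
n,l,st,c=cv2.connectedComponentsWithStats(m);i=1+np.argmax(st[1:,4]);print(st[i],c[i])
cnt=cv2.findContours((l==i).astype(np.uint8),cv2.RETR_EXTERNAL,2)[0][0]
(x,y),(a,b),_=cv2.fitEllipse(cnt[cnt[:,0,1]>95]);print(x,y,a,b,"hub",ray(cm,(x,y),.05))
mc=[]
for r in (5,20,35,50,65,80):
    d=np.diff(g[r,285:350].astype(int));print(r,[(285+k+1,d[k]) for k in np.where(abs(d)>20)[0]])
dk=(g<130).astype(np.uint8);dk[:95]=0;dk[138:]=0;dk[:,:296]=0;dk[:,342:]=0
n,l,st,c=cv2.connectedComponentsWithStats(dk);i=1+np.argmax(st[1:,4]);print("sock",st[i],c[i],cv2.minAreaRect(np.argwhere(l==i)[:,::-1].astype(np.float32)),ray(cm,c[i],.035))
p,q=ray(cm,(216,147),.006),ray(cm,(436,166),.006);d=p-q;print("mag yaw",np.degrees(np.arctan2(d[1],d[0])))
```

```text
[ 290   85   56   60 1297] [317.53662298 114.67463377]
317.6015930175781 115.70824432373047 54.756099700927734 56.93734359741211 hub [0.63675091 0.05743369]
5 [(np.int64(304), np.int64(-57)), (np.int64(306), np.int64(28)), (np.int64(326), np.int64(-25)), (np.int64(330), np.int64(-23)), (np.int64(331), np.int64(-63)), (np.int64(332), np.int64(82)), (np.int64(341), np.int64(-50)), (np.int64(342), np.int64(-31)), (np.int64(343), np.int64(-54)), (np.int64(344), np.int64(-54))]
20 [(np.int64(304), np.int64(-49)), (np.int64(306), np.int64(-46)), (np.int64(307), np.int64(74)), (np.int64(330), np.int64(-24)), (np.int64(331), np.int64(-52)), (np.int64(333), np.int64(95)), (np.int64(340), np.int64(-80)), (np.int64(341), np.int64(-86))]
35 [(np.int64(304), np.int64(-42)), (np.int64(306), np.int64(21)), (np.int64(330), np.int64(-34)), (np.int64(332), np.int64(30)), (np.int64(338), np.int64(-28)), (np.int64(339), np.int64(-56)), (np.int64(342), np.int64(-40)), (np.int64(343), np.int64(-37)), (np.int64(344), np.int64(-32))]
50 [(np.int64(304), np.int64(-39)), (np.int64(306), np.int64(22)), (np.int64(330), np.int64(-34)), (np.int64(331), np.int64(-46)), (np.int64(332), np.int64(86)), (np.int64(337), np.int64(-53)), (np.int64(338), np.int64(-38))]
65 [(np.int64(305), np.int64(-25)), (np.int64(307), np.int64(22)), (np.int64(330), np.int64(-48)), (np.int64(331), np.int64(58)), (np.int64(336), np.int64(-67)), (np.int64(337), np.int64(-30))]
80 [(np.int64(293), np.int64(-85)), (np.int64(294), np.int64(-36)), (np.int64(305), np.int64(41)), (np.int64(306), np.int64(35)), (np.int64(330), np.int64(-43)), (np.int64(331), np.int64(-34))]
sock [306 104  24  25 272] [317.00735294 114.01838235] ((317.5, 116.0), (24.0, 23.0), 90.0) [0.63595068 0.05663518]
mag yaw -73.04257473581852
```

Call:
apply_moves([
  {"translation": [-0.03, -0.01, 0], "rotation": [0, 0, 0]},
  {"translation": [-0.08, -0.03, 0], "rotation": [0, 0, 0]},
  {"translation": [-0.14, -0.055, -0.02], "rotation": [0, 0, 0]},
  {"translation": [-0.2, -0.08, -0.06], "rotation": [0, 0, 0]},
  {"translation": [-0.25, -0.1, -0.11], "rotation": [0, 0, 0]},
  {"translation": [-0.28, -0.113, -0.16], "rotation": [0, 0, 0]},
  {"translation": [-0.295, -0.119, -0.2], "rotation": [0, 0, 0]},
  {"translation": [-0.295, -0.119, -0.23], "rotation": [0, 0, 0]},
  {"translation": [-0.295, -0.119, -0.25], "rotation": [0, 0, 0]},
  {"translation": [-0.295, -0.119, -0.25], "rotation": [0, 0, 0]},
])

```text
t: 9.37
eef_pos: [0.6372, 0.0575, 0.1007]
ee_rot: [3.142, -0.001, -2.76]
force: [-0.3, 0.7, -1.4]
width: 0.0176
gripper_force: 60.0
```

Call:
apply_moves([
  {"translation": [0, 0, 0], "rotation": [0, 0, 0]},
  {"translation": [0, 0, -0.01], "rotation": [0, 0, 0]},
  {"translation": [0, 0, -0.02], "rotation": [0, 0, 0]},
  {"translation": [0, 0, -0.03], "rotation": [0, 0, 0]},
  {"translation": [0, 0, -0.04], "rotation": [0, 0, 0]},
  {"translation": [0, 0, -0.05], "rotation": [0, 0, 0]},
  {"translation": [0, 0, -0.06], "rotation": [0, 0, 0]},
  {"translation": [0, 0, -0.07], "rotation": [0, 0, 0]},
  {"translation": [0, 0, -0.08], "rotation": [0, 0, 0]},
  {"translation": [0, 0, -0.08], "rotation": [0, 0, 0]},
])

```text
t: 10.2
eef_pos: [0.6369, 0.057, 0.0809]
ee_rot: [3.141, -0.001, -2.761]
force: [-0.6, 0.2, -2.0]
width: 0.0175
gripper_force: 60.0
```

Call:
apply_moves([
  {"translation": [0, 0, -0.01], "rotation": [0, 0, 0]},
  {"translation": [0, 0, -0.018], "rotation": [0, 0, 0]},
  {"translation": [0, 0, -0.026], "rotation": [0, 0, 0]},
  {"translation": [0, 0, -0.034], "rotation": [0, 0, 0]},
  {"translation": [0, 0, -0.042], "rotation": [0, 0, 0]},
  {"translation": [0, 0, -0.05], "rotation": [0, 0, 0]},
  {"translation": [0, 0, -0.056], "rotation": [0, 0, 0]},
  {"translation": [0, 0, -0.062], "rotation": [0, 0, 0]},
  {"translation": [0, 0, -0.066], "rotation": [0, 0, 0]},
  {"translation": [0, 0, -0.066], "rotation": [0, 0, 0]},
])

```text
t: 11.03
eef_pos: [0.6371, 0.0571, 0.0648]
ee_rot: [3.142, -0.0, -2.761]
force: [0.1, -0.2, -1.5]
width: 0.0177
gripper_force: 60.0
```

Call:
apply_moves([
  {"translation": [0, 0, -0.001], "rotation": [0, 0, 0]},
  {"translation": [0, 0, -0.002], "rotation": [0, 0, 0]},
  {"translation": [0, 0, -0.003], "rotation": [0, 0, 0]},
  {"translation": [0, 0, -0.004], "rotation": [0, 0, 0]},
  {"translation": [0, 0, -0.004], "rotation": [0, 0, 0]},
  {"translation": [0, 0, -0.005], "rotation": [0, 0, 0]},
  {"translation": [0, 0, -0.005], "rotation": [0, 0, 0]},
  {"translation": [0, 0, -0.006], "rotation": [0, 0, 0]},
  {"translation": [0, 0, -0.006], "rotation": [0, 0, 0]},
  {"translation": [0, 0, -0.006], "rotation": [0, 0, 0]},
])

```text
t: 11.87
eef_pos: [0.6372, 0.0572, 0.0636]
ee_rot: [-3.142, 0.0, -2.761]
force: [-0.4, -0.1, -2.6]
width: 0.0174
gripper_force: 60.0
```

Call:
apply_moves([
  {"translation": [0, 0, 0], "rotation": [0, 0, 0.08]},
  {"translation": [0, 0, 0], "rotation": [0, 0, 0.18]},
  {"translation": [0, 0, 0], "rotation": [0, 0, 0.29]},
  {"translation": [0, 0, 0], "rotation": [0, 0, 0.4]},
  {"translation": [0, 0, 0], "rotation": [0, 0, 0.51]},
  {"translation": [0, 0, 0], "rotation": [0, 0, 0.62]},
  {"translation": [0, 0, 0], "rotation": [0, 0, 0.73]},
  {"translation": [0, 0, 0], "rotation": [0, 0, 0.84]},
  {"translation": [0, 0, 0], "rotation": [0, 0, 0.95]},
  {"translation": [0, 0, 0], "rotation": [0, 0, 1]},
])

```text
t: 12.7
eef_pos: [0.6374, 0.0564, 0.0636]
ee_rot: [-3.141, -0.0, -2.234]
force: [1.5, -3.1, -2.0]
width: 0.0173
gripper_force: 60.0
```

```bash
python3 -c "
from h import *
s=get_state();print(s['eef_pos'],s['force'],s['moment'],s['width'])"
```

```text
[0.63743416 0.05644844 0.06361804] [ 1.51973311 -3.09001655 -2.01806203] [-1.19813898 -0.77355405 -0.17101619] 0.01730290305283121
```

Call:
apply_moves([
  {"translation": [0, 0, 0], "rotation": [0, 0, 0.1]},
  {"translation": [0, 0, 0], "rotation": [0, 0, 0.2]},
  {"translation": [0, 0, 0], "rotation": [0, 0, 0.3]},
  {"translation": [0, 0, 0], "rotation": [0, 0, 0.4]},
  {"translation": [0, 0, 0], "rotation": [0, 0, 0.5]},
  {"translation": [0, 0, 0], "rotation": [0, 0, 0.6]},
  {"translation": [0, 0, 0], "rotation": [0, 0, 0.7]},
  {"translation": [0, 0, 0], "rotation": [0, 0, 0.8]},
  {"translation": [0, 0, 0], "rotation": [0, 0, 0.9]},
  {"translation": [0, 0, 0], "rotation": [0, 0, 1]},
])

```text
t: 13.53
eef_pos: [0.6379, 0.0566, 0.0636]
ee_rot: [-3.141, -0.0, -1.711]
force: [2.4, -2.1, -3.7]
width: 0.0177
gripper_force: 60.0
```

Call:
apply_moves([
  {"translation": [0, 0, 0], "rotation": [0, 0, 0.1]},
  {"translation": [0, 0, 0], "rotation": [0, 0, 0.2]},
  {"translation": [0, 0, 0], "rotation": [0, 0, 0.3]},
  {"translation": [0, 0, 0], "rotation": [0, 0, 0.4]},
  {"translation": [0, 0, 0], "rotation": [0, 0, 0.5]},
  {"translation": [0, 0, 0], "rotation": [0, 0, 0.58]},
  {"translation": [0, 0, 0], "rotation": [0, 0, 0.66]},
  {"translation": [0, 0, 0], "rotation": [0, 0, 0.74]},
  {"translation": [0, 0, 0], "rotation": [0, 0, 0.8]},
  {"translation": [0, 0, 0], "rotation": [0, 0, 0.8]},
])

```text
t: 14.37
eef_pos: [0.6381, 0.0568, 0.0636]
ee_rot: [-3.14, -0.001, -1.293]
force: [5.3, -2.6, -5.0]
width: 0.0175
gripper_force: 60.0
```

```bash
python3 -c "
from h import *
s=get_state();print(s['eef_pos'],np.degrees(s['ee_rot']),s['force'],s['moment'],s['width'])
im=grab_frame('top');cv2.imwrite('pics/t2.png',cv2.resize(im[150:280,240:380],None,fx=4,fy=4,interpolation=2))"
```

```text
[0.63813515 0.05684259 0.06363901] [-1.79918335e+02 -3.02367544e-02 -7.40980288e+01] [ 5.28347519 -2.57570223 -5.02830966] [-0.97627384 -1.81236598 -0.04215316] 0.01745706858413494
```

Call:
apply_moves([
  {"translation": [0, 0, 0], "rotation": [0, 0, 0.04]},
  {"translation": [0, 0, 0], "rotation": [0, 0, 0.08]},
  {"translation": [0, 0, 0], "rotation": [0, 0, 0.12]},
  {"translation": [0, 0, 0], "rotation": [0, 0, 0.16]},
  {"translation": [0, 0, 0], "rotation": [0, 0, 0.2]},
  {"translation": [0, 0, 0], "rotation": [0, 0, 0.22]},
  {"translation": [0, 0, 0], "rotation": [0, 0, 0.24]},
  {"translation": [0, 0, 0], "rotation": [0, 0, 0.26]},
  {"translation": [0, 0, 0], "rotation": [0, 0, 0.27]},
  {"translation": [0, 0, 0], "rotation": [0, 0, 0.27]},
])

```text
t: 15.25
eef_pos: [0.6382, 0.057, 0.0637]
ee_rot: [-3.14, -0.001, -1.154]
force: [3.9, -2.3, -6.5]
width: 0.0176
gripper_force: 60.0
```

```bash
python3 -c "
from h import *
s=get_state();print(s['eef_pos'],np.degrees(s['ee_rot']),s['force'],s['moment'],s['width'])"
```

```text
[0.63817721 0.05697508 0.06367184] [-1.79913578e+02 -3.81447731e-02 -6.61309254e+01] [ 3.86521564 -2.33401613 -6.49772573] [-1.04700029 -1.96938856 -0.1351594 ] 0.01758282312926447
```

Call:
apply_moves([
  {"translation": [0, 0, 0], "rotation": [0, 0, 0.02]},
  {"translation": [0, 0, 0], "rotation": [0, 0, 0.03]},
  {"translation": [0, 0, 0], "rotation": [0, 0, 0.04]},
  {"translation": [0, 0, 0], "rotation": [0, 0, 0.05]},
  {"translation": [0, 0, 0], "rotation": [0, 0, 0.06]},
  {"translation": [0, 0, 0], "rotation": [0, 0, 0.07]},
  {"translation": [0, 0, 0], "rotation": [0, 0, 0.07]},
  {"translation": [0, 0, 0], "rotation": [0, 0, 0.07]},
  {"translation": [0, 0, 0], "rotation": [0, 0, 0.07]},
  {"translation": [0, 0, 0], "rotation": [0, 0, 0.07]},
])

```text
t: 16.08
eef_pos: [0.6382, 0.057, 0.0637]
ee_rot: [-3.14, -0.001, -1.118]
force: [5.6, -2.0, -4.1]
width: 0.0181
gripper_force: 60.0
```

```bash
python3 -c "
from h import *
s=get_state();print(s['eef_pos'],np.degrees(s['ee_rot']),s['force'],s['moment'],s['width'])"
```

```text
[0.63818303 0.05699542 0.06366573] [-1.79913586e+02 -3.87829021e-02 -6.40531059e+01] [ 5.60602601 -1.95496979 -4.12399959] [-1.00485672 -2.01554558 -0.15357759] 0.018090058504197534
```

Call:
apply_moves([
  {"translation": [0, 0, 0], "rotation": [0, 0, 0.02]},
  {"translation": [0, 0, 0], "rotation": [0, 0, 0.04]},
  {"translation": [0, 0, 0], "rotation": [0, 0, 0.06]},
  {"translation": [0, 0, 0], "rotation": [0, 0, 0.08]},
  {"translation": [0, 0, 0], "rotation": [0, 0, 0.1]},
  {"translation": [0, 0, 0], "rotation": [0, 0, 0.1]},
  {"translation": [0, 0, 0], "rotation": [0, 0, 0.1]},
  {"translation": [0, 0, 0], "rotation": [0, 0, 0.1]},
  {"translation": [0, 0, 0], "rotation": [0, 0, 0.1]},
  {"translation": [0, 0, 0], "rotation": [0, 0, 0.1]},
])

```text
t: 16.92
eef_pos: [0.6382, 0.0571, 0.0637]
ee_rot: [-3.14, -0.001, -1.066]
force: [3.9, -2.1, -5.9]
width: 0.0176
gripper_force: 60.0
```

```bash
python3 -c "
from h import *
s=get_state();print(s['eef_pos'],np.degrees(s['ee_rot']),s['force'],s['moment'],s['width'])
im=grab_frame('wrist');cv2.imwrite('pics/w3.png',im)"
```

```text
[0.6382043  0.05706879 0.06366526] [-1.79912244e+02 -4.24715710e-02 -6.10508148e+01] [ 3.86929121 -2.09806685 -5.89312628] [-0.97115612 -1.97729203 -0.1674232 ] 0.017580340606374617
```

View pics/w3.png

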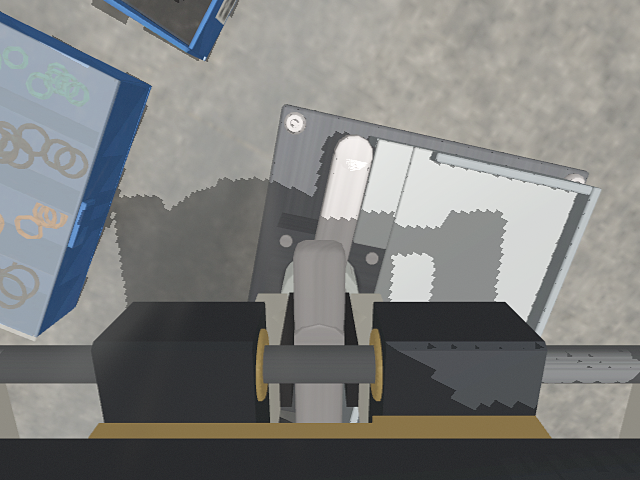

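The arm edges in the picture run about 11.5° off vertical, nearly parallel to the base plate's edge at about 12°, so the gate is close to open. The moment doesn't show the stop yet, so I'll turn a bit more.

Call:
apply_moves([
  {"translation": [0, 0, 0], "rotation": [0, 0, 0.02]},
  {"translation": [0, 0, 0], "rotation": [0, 0, 0.04]},
  {"translation": [0, 0, 0], "rotation": [0, 0, 0.06]},
  {"translation": [0, 0, 0], "rotation": [0, 0, 0.08]},
  {"translation": [0, 0, 0], "rotation": [0, 0, 0.1]},
  {"translation": [0, 0, 0], "rotation": [0, 0, 0.1]},
  {"translation": [0, 0, 0], "rotation": [0, 0, 0.1]},
  {"translation": [0, 0, 0], "rotation": [0, 0, 0.1]},
  {"translation": [0, 0, 0], "rotation": [0, 0, 0.1]},
  {"translation": [0, 0, 0], "rotation": [0, 0, 0.1]},
])

```text
t: 17.8
eef_pos: [0.6382, 0.0571, 0.0637]
ee_rot: [-3.14, -0.001, -1.014]
force: [5.2, -1.3, -5.9]
width: 0.0175
gripper_force: 60.1
```

```bash
cat > lines.py <<'E'
from h import *
def arm(im,yaw,cm):
    hsv=cv2.cvtColor(im,cv2.COLOR_BGR2HSV);g=cv2.cvtColor(im,cv2.COLOR_BGR2GRAY)
    L=cv2.createLineSegmentDetector().detect(g)[0][:,0]
    for x1,y1,x2,y2 in L:
        if np.hypot(x2-x1,y2-y1)>45 and min(y1,y2)>100 and max(y1,y2)<310 and 240<(x1+x2)/2<420 and abs(y2-y1)>2*abs(x2-x1):
            a=ray(cm,(x1,y1),.05);b=ray(cm,(x2,y2),.05)
            if y1<y2:a,b=b,a
            print(np.round([x1,y1,x2,y2]),"world dir z.05",round(np.degrees(np.arctan2(*(b-a)[::-1])),1))
E
python3 -c "
from lines import *
s=get_state();print(s['eef_pos'],np.degrees(s['ee_rot']),s['force'],s['moment'],s['width'])
cm=camera_model('wrist');im=grab_frame('wrist');cv2.imwrite('pics/w4.png',im)
arm(im,0,cm)"
```

```text
[0.63819274 0.05705022 0.06368593] [-1.79909400e+02 -4.09399884e-02 -5.80823793e+01] [ 5.23891482 -1.34636223 -5.91716575] [-0.92637082 -2.00732778 -0.4445328 ] 0.017549108281112
[362. 215. 380. 155.] world dir z.05 -72.3
[346. 142. 318. 239.] world dir z.05 -74.0
[384. 152. 368. 206.] world dir z.05 -72.5
[422. 154. 399. 225.] world dir z.05 -73.1
[397. 222. 419. 154.] world dir z.05 -73.1
[278. 153. 290. 104.] world dir z.05 -73.1
[244. 299. 272. 180.] world dir z.05 -73.0
```

The moment jumped to 0.44 N m, so the hard stop is reached. The arm direction is ≈ -73.1°, matching the magazine's x, so the gate is fully open. Unwind slightly, then release.

Call:
apply_moves([
  {"translation": [0, 0, 0], "rotation": [0, 0, -0.03]},
  {"translation": [0, 0, 0], "rotation": [0, 0, -0.06]},
  {"translation": [0, 0, 0], "rotation": [0, 0, -0.09]},
  {"translation": [0, 0, 0], "rotation": [0, 0, -0.12]},
  {"translation": [0, 0, 0], "rotation": [0, 0, -0.15]},
  {"translation": [0, 0, 0], "rotation": [0, 0, -0.17]},
  {"translation": [0, 0, 0], "rotation": [0, 0, -0.17]},
  {"translation": [0, 0, 0], "rotation": [0, 0, -0.17]},
  {"translation": [0, 0, 0], "rotation": [0, 0, -0.17]},
  {"translation": [0, 0, 0], "rotation": [0, 0, -0.17]},
])

```text
t: 18.68
eef_pos: [0.6381, 0.057, 0.0638]
ee_rot: [-3.14, -0.001, -1.101]
force: [4.6, -2.5, -4.1]
width: 0.0174
gripper_force: 60.0
```

Call:
apply_moves([
  {"translation": [0, 0, 0], "rotation": [0, 0, 0]},
  {"translation": [0, 0, 0], "rotation": [0, 0, 0]},
  {"translation": [0, 0, 0], "rotation": [0, 0, 0]},
  {"translation": [0, 0, 0], "rotation": [0, 0, 0]},
  {"translation": [0, 0, 0], "rotation": [0, 0, 0]},
  {"translation": [0, 0, 0], "rotation": [0, 0, 0]},
  {"translation": [0, 0, 0], "rotation": [0, 0, 0]},
  {"translation": [0, 0, 0], "rotation": [0, 0, 0]},
  {"translation": [0, 0, 0], "rotation": [0, 0, 0]},
  {"translation": [0, 0, 0], "rotation": [0, 0, 0]},
], jaw=-0.1)

```text
t: 19.52
eef_pos: [0.6372, 0.0571, 0.0635]
ee_rot: [3.142, 0.0, -1.101]
force: [0.3, 0.3, -0.0]
width: 0.0481
gripper_force: 0.0
```

```bash
python3 -c "
from h import *
s=get_state();print(s['t'],s['eef_pos'],np.degrees(s['ee_rot']),s['force'],s['moment'],s['width'])"
```

```text
19.5167 [0.63716736 0.05714208 0.06354373] [ 1.79997122e+02  2.33640284e-03 -6.30704581e+01] [ 0.34661224  0.32002091 -0.03407359] [ 0.03368141  0.00622801 -0.00904914] 0.048128858522664734
```

Call:
apply_moves([
  {"translation": [0, 0, 0.02], "rotation": [0, 0, 0]},
  {"translation": [0, 0, 0.06], "rotation": [0, 0, 0]},
  {"translation": [0, 0, 0.11], "rotation": [0, 0, 0]},
  {"translation": [0, 0, 0.17], "rotation": [0, 0, 0]},
  {"translation": [0, 0, 0.23], "rotation": [0, 0, 0]},
  {"translation": [0, 0, 0.28], "rotation": [0, 0, 0]},
  {"translation": [0, 0, 0.32], "rotation": [0, 0, 0]},
  {"translation": [0, 0, 0.35], "rotation": [0, 0, 0]},
  {"translation": [0, 0, 0.36], "rotation": [0, 0, 0]},
  {"translation": [0, 0, 0.36], "rotation": [0, 0, 0]},
])

```text
t: 20.35
eef_pos: [0.6374, 0.0572, 0.1543]
ee_rot: [-3.14, -0.0, -1.101]
force: [0.2, -0.8, 0.6]
width: 0.0485
gripper_force: 0.0
```

Call:
apply_moves([
  {"translation": [-0.04, 0.03, 0], "rotation": [0, 0, -0.04]},
  {"translation": [-0.09, 0.07, 0], "rotation": [0, 0, -0.08]},
  {"translation": [-0.15, 0.12, 0], "rotation": [0, 0, -0.12]},
  {"translation": [-0.21, 0.17, 0], "rotation": [0, 0, -0.16]},
  {"translation": [-0.27, 0.22, 0], "rotation": [0, 0, -0.2]},
  {"translation": [-0.32, 0.26, 0], "rotation": [0, 0, -0.24]},
  {"translation": [-0.36, 0.295, 0], "rotation": [0, 0, -0.28]},
  {"translation": [-0.38, 0.315, 0], "rotation": [0, 0, -0.32]},
  {"translation": [-0.38, 0.315, 0], "rotation": [0, 0, -0.335]},
  {"translation": [-0.38, 0.315, 0], "rotation": [0, 0, -0.335]},
], jaw=1, newtons=10)

```text
t: 21.18
eef_pos: [0.5419, 0.136, 0.1531]
ee_rot: [3.141, -0.0, -1.275]
force: [0.0, 0.5, -0.3]
width: 0.0005
gripper_force: 0.0
```

```bash
python3 -c "
from lines import *
s=get_state();print(s['eef_pos'],np.degrees(s['ee_rot']),s['width'])
cm=camera_model('wrist');im=grab_frame('wrist');cv2.imwrite('pics/w5.png',im)
print('pred lid',proj(cm,[.5595,.0798,.05]),'hub',proj(cm,[.637,.0572,.05]))
m=cv2.inRange(cv2.cvtColor(im,cv2.COLOR_BGR2HSV),(90,90,60),(115,255,255));n,l,st,c=cv2.connectedComponentsWithStats(m);i=1+np.argmax(st[1:,4])
print(st[i]);cn=cv2.findContours((l==i).astype(np.uint8),cv2.RETR_EXTERNAL,2)[0][0];e=cv2.fitEllipse(cv2.convexHull(cn));print(e,ray(cm,e[0],.05))
"
```

```text
[0.5419135  0.13596035 0.15312599] [ 1.79955539e+02 -1.31242286e-02 -7.30718995e+01] 0.0004972099888839657
pred lid [317.02602321 149.20682564] hub [201.0092899   71.73022783]
[ 274  104   89   91 6331]
((317.9020690917969, 149.13833618164062), (88.52733612060547, 90.6217041015625), 178.43429565429688) [0.55899761 0.07960407]
```

View pics/w5.png

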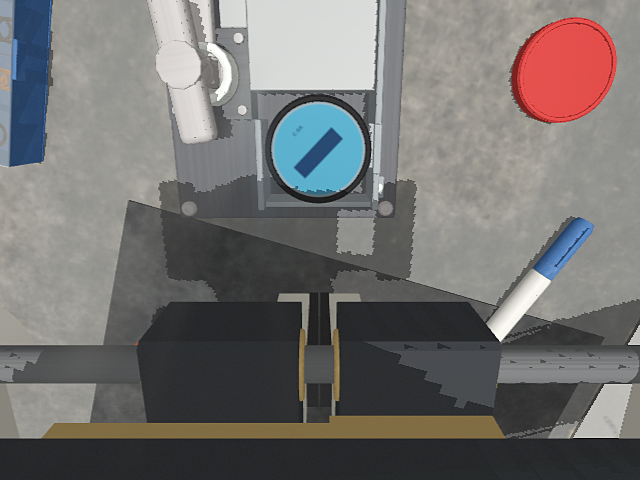

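The view shows the lid at (318,149) with its mouth open, the gate arm beside the outfeed, and the key standing at (180,65). The tool is centred behind the lid. Lower and check the height before pushing.

Call:
apply_moves([
  {"translation": [0, 0, -0.05], "rotation": [0, 0, 0]},
  {"translation": [0, 0, -0.11], "rotation": [0, 0, 0]},
  {"translation": [0, 0, -0.17], "rotation": [0, 0, 0]},
  {"translation": [0, 0, -0.23], "rotation": [0, 0, 0]},
  {"translation": [0, 0, -0.29], "rotation": [0, 0, 0]},
  {"translation": [0, 0, -0.34], "rotation": [0, 0, 0]},
  {"translation": [0, 0, -0.39], "rotation": [0, 0, 0]},
  {"translation": [0, 0, -0.42], "rotation": [0, 0, 0]},
  {"translation": [0, 0, -0.438], "rotation": [0, 0, 0]},
  {"translation": [0, 0, -0.438], "rotation": [0, 0, 0]},
])

```text
t: 22.07
eef_pos: [0.542, 0.1353, 0.043]
ee_rot: [3.14, -0.001, -1.277]
force: [-0.5, 0.0, -0.0]
width: 0.0006
gripper_force: 0.0
```

Call:
apply_moves([
  {"translation": [0.003, -0.01, 0], "rotation": [0, 0, 0]},
  {"translation": [0.007, -0.022, 0], "rotation": [0, 0, 0]},
  {"translation": [0.01, -0.033, 0], "rotation": [0, 0, 0]},
  {"translation": [0.013, -0.044, 0], "rotation": [0, 0, 0]},
  {"translation": [0.017, -0.055, 0], "rotation": [0, 0, 0]},
  {"translation": [0.02, -0.066, 0], "rotation": [0, 0, 0]},
  {"translation": [0.023, -0.077, 0], "rotation": [0, 0, 0]},
  {"translation": [0.027, -0.088, 0], "rotation": [0, 0, 0]},
  {"translation": [0.029, -0.095, 0], "rotation": [0, 0, 0]},
  {"translation": [0.03, -0.1, 0], "rotation": [0, 0, 0]},
])

```text
t: 22.9
eef_pos: [0.5498, 0.1106, 0.0441]
ee_rot: [3.142, -0.0, -1.276]
force: [-0.9, 0.5, -0.3]
width: 0.0006
gripper_force: 0.1
```

```bash
cat > lid.py <<'E'
from h import *
def lid():
    s=get_state();print(s['t'],s['eef_pos'],s['force'])
    im=grab_frame('top');cm=camera_model('top')
    hsv=cv2.cvtColor(im,cv2.COLOR_BGR2HSV)
    m=cv2.inRange(hsv,(95,120,80),(112,255,255)); n,l,st,c=cv2.connectedComponentsWithStats(m)
    for i in range(1,n):
        if st[i,4]>60 and 260<c[i][0]<360 and 180<c[i][1]<260:
            d=ray(cm,c[i],.05)-[.559,.0796]; print("top",st[i],"mag xy",d@[.2907,-.9568],d@[.9568,.2907])
    cm=camera_model('wrist');im=grab_frame('wrist')
    m=cv2.inRange(cv2.cvtColor(im,cv2.COLOR_BGR2HSV),(90,90,60),(105,255,255));n,l,st,c=cv2.connectedComponentsWithStats(m)
    for i in range(1,n):
        if st[i,4]>1500:
            cn=cv2.findContours((l==i).astype(np.uint8),cv2.RETR_EXTERNAL,2)[0][0];e=cv2.fitEllipse(cv2.convexHull(cn))
            d=ray(cm,e[0],.05)-[.559,.0796]; print("wrist",st[i],"mag xy",d@[.2907,-.9568],d@[.9568,.2907])
    return im
E
python3 -c "
from lid import *
lid()"
```

```text
22.9 [0.54978941 0.11063107 0.04405437] [-0.85654973  0.47786118 -0.3449883 ]
top [296 212  13  23 205] mag xy 0.021083892125808974 -0.0002158676579841108
wrist [  246   139   146   143 14279] mag xy 0.012555513599286429 -0.0004170939077447288
```

The lid is sliding straight: 12.5 mm along and centred. Continue.

Call:
apply_moves([
  {"translation": [0.006, -0.02, 0], "rotation": [0, 0, 0]},
  {"translation": [0.014, -0.046, 0], "rotation": [0, 0, 0]},
  {"translation": [0.022, -0.072, 0], "rotation": [0, 0, 0]},
  {"translation": [0.03, -0.098, 0], "rotation": [0, 0, 0]},
  {"translation": [0.038, -0.124, 0], "rotation": [0, 0, 0]},
  {"translation": [0.046, -0.15, 0], "rotation": [0, 0, 0]},
  {"translation": [0.054, -0.176, 0], "rotation": [0, 0, 0]},
  {"translation": [0.062, -0.202, 0], "rotation": [0, 0, 0]},
  {"translation": [0.068, -0.224, 0], "rotation": [0, 0, 0]},
  {"translation": [0.072, -0.237, 0], "rotation": [0, 0, 0]},
])

```text
t: 23.83
eef_pos: [0.5678, 0.0508, 0.044]
ee_rot: [3.141, 0.0, -1.277]
force: [-0.5, 0.3, -0.1]
width: 0.0004
gripper_force: 0.1
```

```bash
python3 -c "
from lid import *
lid()"
```

```text
23.8333 [0.56784177 0.0507841  0.04400931] [-0.46082354  0.30276456 -0.08998159]
top [323 207  10  21 153] mag xy 0.08555708642777933 -0.0031067837806747324
top [283 217  13  19 119] mag xy -0.016061366117877954 -0.0015223004953501269
wrist [  248   140   144   141 14008] mag xy 0.0752945207328988 -0.0006736586772197872
```

The lid is at 75 mm, and clear means more than 66 mm. Back off, lift straight up and check.

Call:
apply_moves([
  {"translation": [-0.005, 0.015, 0], "rotation": [0, 0, 0]},
  {"translation": [-0.012, 0.04, 0], "rotation": [0, 0, 0]},
  {"translation": [-0.02, 0.065, 0.02], "rotation": [0, 0, 0]},
  {"translation": [-0.025, 0.08, 0.08], "rotation": [0, 0, 0]},
  {"translation": [-0.025, 0.08, 0.18], "rotation": [0, 0, 0]},
  {"translation": [-0.025, 0.08, 0.29], "rotation": [0, 0, 0]},
  {"translation": [-0.03, 0.1, 0.4], "rotation": [0, 0, 0]},
  {"translation": [-0.06, 0.2, 0.5], "rotation": [0, 0, 0]},
  {"translation": [-0.1, 0.32, 0.55], "rotation": [0, 0, 0]},
  {"translation": [-0.12, 0.4, 0.56], "rotation": [0, 0, 0]},
])

```text
t: 24.77
eef_pos: [0.5381, 0.1546, 0.1881]
ee_rot: [-3.136, 0.001, -1.275]
force: [0.7, 0.1, 0.1]
width: 0.0007
gripper_force: 0.0
```

```bash
python3 -c "
from lid import *
im=lid();cv2.imwrite('pics/w6.png',im);t=grab_frame('top');cv2.imwrite('pics/t3.png',t)"
```

```text
24.7667 [0.53812169 0.15458593 0.18805928] [0.69861365 0.14859687 0.06757948]
top [311 206  23  22 383] mag xy 0.0729273755852189 0.0014044531113963155
top [283 214  22  22 383] mag xy -0.0004202664607003409 0.0001299495443763037
wrist [ 282    0   84   39 2167] mag xy 0.07295512718724653 -0.0004450329562360594
wrist [ 284   71   78   81 4375] mag xy 0.0011023812008890343 3.793745940525288e-05
```

View pics/w6.png

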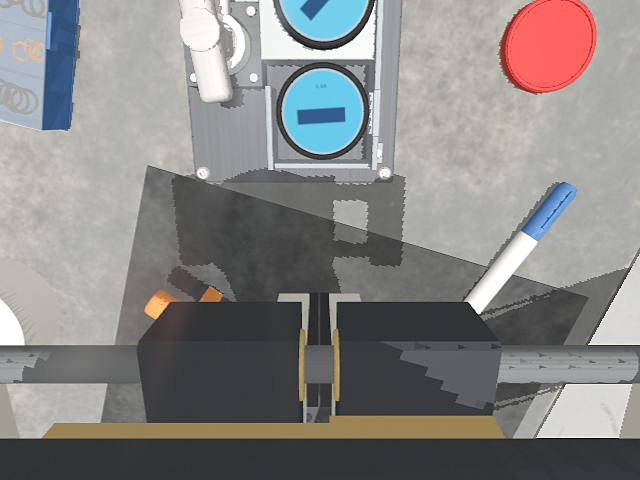

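The top lid is at ≈73 mm, about 7 mm clear, and lid_2 is still in place. One last side view to check that the key is seated.

```bash
python3 -c "
from h import *
cm=camera_model('side');im=grab_frame('side')
ex=np.array([.2907,-.9568]);h=np.array([.637,.0572])
for z in(.05,.091):print(z,proj(cm,[*h,z]))
cv2.imwrite('pics/s2.png',cv2.resize(im[190:280,300:420],None,fx=6,fy=6,interpolation=2))"
```

```text
0.05 [366.82278821 229.90429454]
0.091 [368.02988864 216.26941545]
```

View pics/s2.png

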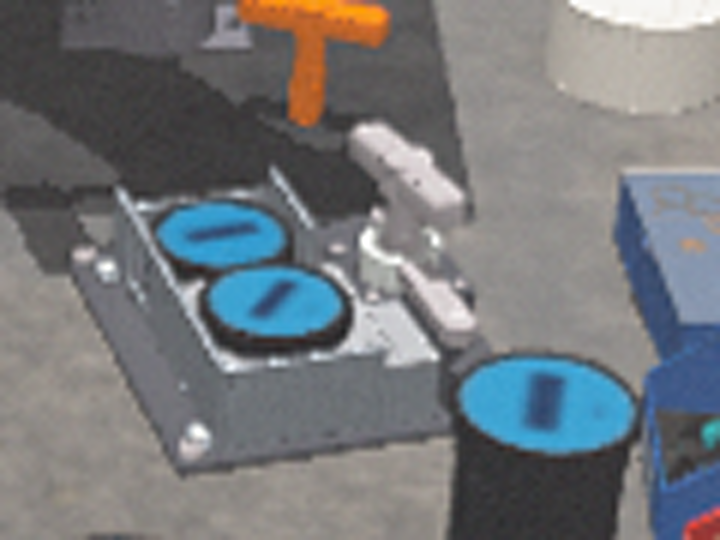

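The side view shows the key upright with its bar top at crop (410,160), against (408,158) predicted for a fully seated key. The gate is open beside the table and the lid lies on the outfeed. Handing in.

```bash
python3 -c "
from station import *
print(job_done())"
```

```text
the job is handed in; nothing more can be done
None
```

The job is handed in at about 25 s of the 72 s allowed: the gate is open to its hard stop, the key stands fully down in the socket, and the top lid lies on the outfeed table about 7 mm clear of the stack, with the other lids still in place.

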